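# Eject the lantern's battery cell and trap it on the ramp

### The job

Press the solar lantern's ejector button fully down with one fingertip, so that the battery cell pops out of its bay, and have the other finger in the way on the little ramp to trap the cell there before it rolls off the end. Do not grip or lift the cell, and leave the lantern's bulb and the other goods alone. The program finishes while holding: one finger still keeping the button down, the other still stopping the cell on the ramp.

Things in the scene. Friction and masses are not known exactly. Their poses are not given: they have to be found in the camera images.
- lantern: Squat solar lantern fixed on its battery dock. Origin on the shelf under the cell bay, z up, ramp downhill along -x, ejector on the +y side. In mm: bay x -12 to 21, cheeks 65 high; ramp 66 wide, 10 degree slope from edge x -12, z 50 to open end x -106, z 33, side walls 4 thick and 7 above it; ejector housing 36 x 34, 44 high, at x -75, y 55. Lantern drum radius 60, 72 high, centred at x 88.
- ejector_top (a point): Centre of the top of the ejector: a round steel button 24 mm across, standing upright 11 mm out of its housing (top 55 mm above the shelf, 47 mm fully down; the point moves with it). It is 55 mm to the side of the ramp's centre line, level with ramp_stop.
- ejector (a joint): Button travel in m: 0 up, 0.008 fully down. Spring: 1 N at first, 3 N fully down, plus the cell's weight (up to 2 N) until the cell is out. A lifter under the cell rises as much as the button sinks; at about 5 mm the cell comes level with the ramp's upper edge and rolls out by itself.
- ramp_stop (a point): Point on the ramp surface, on its centre line, 63 mm downhill (level distance) of its upper edge, beside the button; 39 mm above the shelf, 8 mm lower than the fully pressed button's top. A fingertip here, level with the other fingertip on the button, stops the cell with its centre about 27 mm uphill of the finger's centre (finger 20 mm wide).
- cell: Loose D-size battery cell, a cylinder 34 mm in diameter, 60 mm long, about 0.14 kg. Origin at its centre; its y axis is the cylinder axis, across the ramp. It starts in the bay, centre 64 mm above the shelf, sunk 5 mm behind the ramp's upper edge; once lifted it rolls down the ramp in about 0.4 s and off the end if not stopped.
- lantern_bulb: Fragile frosted glass bulb upright in the lantern's brass bayonet socket, fixed, 58 mm across, 72 mm high; origin at its underside, 94 mm above the shelf. A wire guard of radius 50 mm, 127 mm high, surrounds it; a tilted solar panel about 100 mm high stands behind it, to 105 mm from its axis.
- spare_bulb: Loose spare clear glass bulb standing cap down in a cardboard disc, 58 mm across, 85 mm high; origin at its underside.
- padlock: Loose steel padlock standing upright, 22 x 48 x 69 mm (x, y, z); origin at the centre of its underside.
- minibus: Loose painted tin toy minibus, 110 x 48 x 57 mm (x, y, z); origin at the centre of its underside.
- schoty: Loose teak schoty (wire abacus) lying flat, 160 x 220 x 20 mm (x, y, z); origin at the centre of its underside.
Mind the look-alikes: they are no part of the job. Leave any pink look-alike of the cell alone.

How it is judged:
By the outcome, as a careful person would: the job done as asked, in the order asked, and still so for the second after the job is handed in, while the arm keeps its last pose, push and grip.
It also fails if it takes over 29 s, if anything falls off the work surface, if the arm or the gripper's body presses on something with over 40 N, if the wrist force passes 120 N, or if a joint passes its speed limit or range.

### The arm

A 6-joint arm with a two-finger parallel gripper is mounted at the origin on the work surface. World frame = base frame: x ahead of the robot, y to its left, z up, the work surface at z = 0. Lengths are in m, angles in degrees, forces in N, time in s.
With the tool pointing down it reaches from about 0.375 to 0.9 m from the base axis. Payload 3.1 kg.
Tool frame: the origin (TCP) lies at the very end of the fingers, on their centre line; the grasp point (between the pads) lies 19 mm behind it (bot.tcp_to_grasp is the distance from the TCP to the grasp point, in m); z points along the fingers, y is the direction in which the jaws open and shut (so a half turn about z gives the same grasp; the last joint's range is limited). The gripper opens to 87 mm and grips with 3 to 60 N. Pads are 19 mm wide; open, the fingers measure 117 mm over their backs; the gripper's body (75 mm by 190 mm) begins 51 mm behind the grasp point.
Start: joints at [59.788, 30.224, 82.088, -0, 67.689, -10.227], TCP at [0.214, 0.587, 0.223] pointing down, gripper open.
Joint ranges: [-176.69, 176.69], [-43.24, 126.21], [12.49, 139.97], [-82, 262], [0, 151.66], [-163.58, 163.58]. Speed limits (degrees/s): [159.86, 159.86, 180, 180, 180, 180].

### API

Orientations are given as a 3x3 rotation matrix whose columns are the frame's x, y, z axes.
In Python, from rig import telemetry, eyes, order, bot gives the robot as it stands. The module is installed in compiled form; this text tells all that it offers.
- The arm moves only by the tool servo_tool, never from a script. Its argument "targets" is a list of rows, each a list of 2 entries, a list of its own where there are three numbers: the shift along the tool's x, y, z in m, then the turn, a rotation vector about the tool's x, y, z in rad. In form: [[[tx, ty, tz], [wx, wy, wz]], ...]. A call has 1 to 12 rows; each row is the pose to reach, as a shift and turn from the pose commanded when the call began, along the tool's axes at that moment; what a row does not reach only later rows make up. A row lasts 1/8 s, in which the tool goes at most 62.5 mm and 10.7 degrees, less where a joint would pass 70% of its speed; a pose out of reach is approached as far as the arm can. A call with a gripper value outside its range is refused whole. "gripper" is the finger opening in m, from 0 to 0.087, set as the call begins (left out, the last holds). The fingers move at their own pace and stop on an object; the grip force is fixed at half the most. Time passes only in rows, so rows that repeat a pose let the fingers close. It gives the time, the measured TCP pose, the force and the opening at its end, in the units of the state.
- telemetry.read_state(): the state, without advancing time (a new reading comes with each control period).
- eyes.capture(name): name is "side" or "top"; returns a dict with "pixels" (400x640x3 uint8, blue, green, red), "intrinsics" (3x3 intrinsics, pixels), "extrinsics" (4x4, takes a point from camera to world coordinates). Camera axes: x right, y down, z forward; pixel columns grow to the right and rows downward; lengths in m; the calibration is good to about 2 mm. A picture is of the moment at which its call begins. There is no depth.
- order.hand_in(): hands the job in, once; it reports no verdict.
The state is a dict: "time_s": time; "joint_positions": joint angles; "qvel": joint speeds; "tau": joint torques, N m; "position": TCP position; "tcp_rot": TCP orientation; "force": force on the tool from outside, world axes, zero at the start; "moment": the same for the moment, N m; "opening": opening from 0.0 (shut) to 1.0 (fully open).
Only numpy, scipy, OpenCV 4.12 (cv2) and the standard library are available. Lean on these libraries where they do the work, as an engineer would, in place of code of your own. Each camera call takes 0.05 s, during which the arm holds its last target. There are 200 camera calls.

## Working session

There is one attempt and no reset: what is moved stays moved. The work goes in short steps, Python scripts to look and compute and a tool call to move; the robot and the scene stay as the last step left them, time stands still between calls to the robot, and variables do not carry over. Pictures are saved under pics/ and viewed, about 8 in all and at most 12, crops included, and the job is handed in when it is done.

Besides the shell and the picture viewer there is one more tool, called after "Emit:" as name([rows], argument=value, ...), one row to a line, values as JSON. servo_tool: Moves the arm, as the interface text tells. Its arguments: {"type":"object","properties":{"targets":{"type":"array","items":{"type":"array"}},"gripper":{"type":"number"}},"required":["targets"]}

```bash
mkdir -p pics
python3 - <<'E'
from rig import telemetry, eyes, order, bot
import cv2
s=telemetry.read_state()
for k in s: print(k,s[k])
for n in("side","top"):
    c=eyes.capture(n); cv2.imwrite(f"pics/{n}0.png",c["pixels"]); print(n,c["intrinsics"],c["extrinsics"])
E
```

```text
time_s 0.0
joint_positions [ 5.97878054e+01  3.02793874e+01  8.21562194e+01 -3.63267977e-04
  6.76881886e+01 -1.02281635e+01]
qvel [-0.05730045 -0.01202454 -0.01462359  0.08987388  0.04481407 -0.02676578]
tau [-3.79056155e-04 -4.40035307e+01 -1.76590830e+01  6.31433772e-02
  5.81625151e-02 -1.66423329e-04]
position [0.21321004 0.58673522 0.22156803]
tcp_rot [[-9.39788529e-01  3.41754809e-01 -1.08217147e-03]
 [ 3.41756313e-01  9.39786745e-01 -1.87010320e-03]
 [ 3.77893640e-04 -2.12734046e-03 -9.99997666e-01]]
force [ 0.40542618 -0.04546403 -0.07518764]
moment [ 0.01024457 -0.05933636  0.02313679]
opening 0.9991607157148119
side [[391.61957377   0.         314.25429245]
 [  0.         391.61957377 199.53261228]
 [  0.           0.           1.        ]] [[ 0.93640566 -0.28835069  0.19999581  0.30984043]
 [-0.35035589 -0.73592357  0.57936797 -0.4702737 ]
 [-0.01987952 -0.61259316 -0.79014836  0.88448841]
 [ 0.          0.          0.          1.        ]]
top [[425.38695793   0.         317.2292281 ]
 [  0.         425.38695793 196.21156147]
 [  0.           0.           1.        ]] [[-0.03029712 -0.99610412  0.08281712  0.43984326]
 [-0.99949998  0.03094172  0.00651076  0.13052795]
 [-0.00904789 -0.08257845 -0.99654349  1.16358585]
 [ 0.          0.          0.          1.        ]]
```

View pics/top0.png

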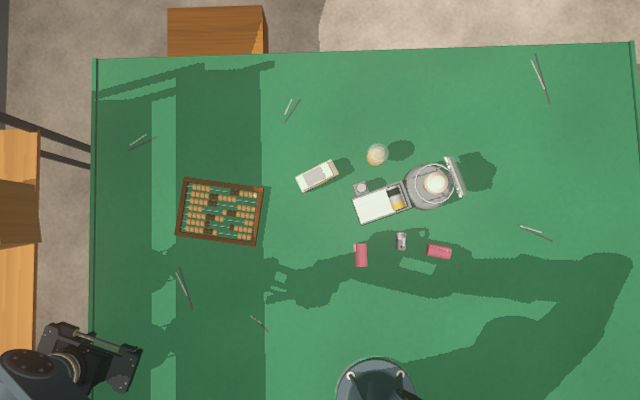

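View pics/side0.png

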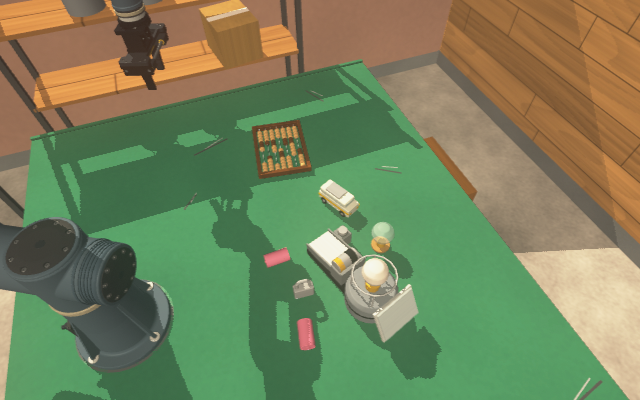

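The lantern is at top (360–465, 160–222): white ramp at (377,206), ejector at (361,187), drum at (432,187). The pink cells at (361,255) and (439,251) are look-alikes; the real cell is the one in the bay at about (398,202), next to the ramp. One enlarged crop of both views should confirm this.

Run:
```python
import cv2,numpy as np
t=cv2.imread("pics/top0.png")[160:235,340:440]; s=cv2.imread("pics/side0.png")[215:290,295:395]
cv2.imwrite("pics/crop.png",np.vstack([cv2.resize(a,None,fx=4,fy=4,interpolation=cv2.INTER_CUBIC) for a in(t,s)]))
a=cv2.imread("pics/crop.png");cv2.imwrite("pics/crop.png",np.hstack([a[:300],a[300:]]))
```

```text
(no output)
```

View pics/crop.png

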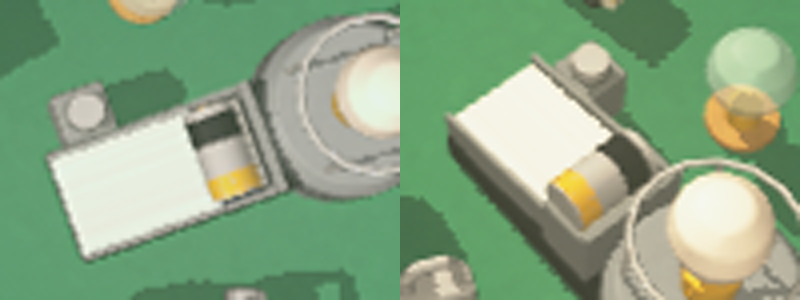

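The crop confirms it. The cell (black/white/yellow) lies in the bay at about top (398,201). The button is at top (361.8,187.5) and side (343,230.5). Next I compute the poses.

```bash
cat > h.py <<'E'
import numpy as np,cv2
from rig import telemetry, eyes, order, bot
def ray(c,p):
    d=np.linalg.inv(c["intrinsics"])@[*p,1]; E=c["extrinsics"]; return E[:3,3],E[:3,:3]@d
def onz(c,p,z):
    o,d=ray(c,p); return o+d*(z-o[2])/d[2]
def two(c1,p1,c2,p2):
    (o,d),(q,e)=ray(c1,p1),ray(c2,p2); s=np.linalg.lstsq(np.c_[d,-e],q-o,rcond=None)[0]
    a,b=o+d*s[0],q+e*s[1]; return (a+b)/2,np.linalg.norm(a-b)
E
python3 - <<'E'
from h import *
c={n:eyes.capture(n) for n in("top","side")}
print("btn",onz(c["top"],(361.8,187.5),.055),onz(c["side"],(343,230.5),.055),two(c["top"],(361.8,187.5),c["side"],(343,230.5)))
for n,r in(("top",(345,185,400,228)),("side",(300,225,355,275))):
    im=c[n]["pixels"]; x0,y0,x1,y1=r; sub=im[y0:y1,x0:x1].astype(int)
    m=((sub.min(2)>195)).astype(np.uint8)
    k,l,st,ce=cv2.connectedComponentsWithStats(m); i=1+st[1:,4].argmax(); m=(l==i).astype(np.uint8)
    cn=max(cv2.findContours(m,0,1)[0],key=cv2.contourArea)
    q=cv2.approxPolyDP(cv2.convexHull(cn),3,True)[:,0]+[x0,y0]
    b=cv2.boxPoints(cv2.minAreaRect(cn))+[x0,y0]
    print(n,st[i],q.tolist(),b.round(1).tolist())
    for p in b: print(p,onz(c[n],p,.033)[:2].round(4),onz(c[n],p,.050)[:2].round(4))
    # button: bright disc near
    u,v=(361,188) if n=="top" else (343,231)
    print(cv2.cvtColor(im,cv2.COLOR_BGR2GRAY)[v-8:v+10,u-9:u+10])
E
```

```text
btn [0.55121617 0.02048485 0.055     ] [0.55267751 0.01895583 0.055     ] (array([0.55225058, 0.02007441, 0.05340105]), np.float64(0.0018048435560154403))
top [  8   4  42  35 846] [[385, 189], [394, 211], [361, 223], [353, 200]] [[352.5, 199.9], [385.6, 187.9], [394.1, 211.2], [361.0, 223.3]]
[352.51094723 199.90511131] [0.521  0.0443] [0.5198 0.0456]
[385.59123993 187.87591362] [ 0.5504 -0.045 ] [ 0.5488 -0.0424]
[394.08758926 211.24087715] [ 0.4874 -0.0648] [ 0.4867 -0.0619]
[361.00729752 223.27007294] [0.4583 0.0241] [0.458  0.0257]
[[132 133 133 133 133 133 133 132 129 125 133 138 129 119 133 126 128 122
  101]
 [133 133 133 132 133 132 125 133 136 128 148 159 160 136 117 101 102 102
  104]
 [133 133 131 128 133 134 124 146 156 159 160 156 157 141  91 103 104 103
  104]
 [130 127 133 130 146 153 155 174 174 168 164 153 133 124 111 104 104 105
  104]
 [130 136 153 162 168 161 168 193 205 206 208 202 169 132 122  99 103 104
  105]
 [140 172 173 168 157 162 208 204 203 203 204 206 200 166 119  93 104 105
  105]
 [130 151 171 164 151 175 204 203 202 203 204 204 207 199 118 112 104 1
[... 2049 characters left out ...]
 220 219 218 218 211 150 103 138 167 156 133
  135]
 [172 159 169 164 129 137 149 178 193 195 166 130 117 106 123 136 155 128
  135]
 [165 174 165 161 133 129 143 147 148 147 139 125 107 116 124 125 122 115
  136]
 [120 153 174 166 165 148 116 131 130 127 110 100 115 126 126 115 105 119
  137]
 [135 120 153 175 166 169 160 114 113 108 116 124 125 123 106 104 105 116
  136]
 [240 212 120 153 177 172 169 162 124 123 125 126 120 104 104 103 103 114
  136]
 [242 236 151 126 142 177 172 160 124 127 127 109 105 104 103 103 106 120
  135]
 [243 242 236 164 126 137 164 173 152 124 106 105 104 104 103 103 107 124
  136]
 [244 244 242 242 235 134 127 165 168 131 105 105 104 104 103 103 107 123
  136]]
```

Emit:
servo_tool([
  [[-0.01,-0.009,0],[0,0,0.018]],
  [[-0.034,-0.03,0],[0,0,0.064]],
  [[-0.073,-0.065,0],[0,0,0.136]],
  [[-0.117,-0.104,0],[0,0,0.218]],
  [[-0.164,-0.145,0],[0,0,0.305]],
  [[-0.21,-0.186,0],[0,0,0.391]],
  [[-0.257,-0.227,0],[0,0,0.477]],
  [[-0.303,-0.268,0],[0,0,0.564]],
  [[-0.35,-0.309,0],[0,0,0.65]],
  [[-0.396,-0.35,0],[0,0,0.736]],
  [[-0.44,-0.389,0],[0,0,0.818]],
  [[-0.469,-0.415,0],[0,0,0.873]],
], gripper=0.04)

```text
time_s: 1.7
position: [0.5132, 0.0338, 0.2227]
tcp_rot: [[-0.337, 0.941, 0.001], [0.941, 0.337, -0.001], [-0.001, 0.001, -1.0]]
force: [-0.5, 0.6, -0.6]
opening: 0.462
```

Emit:
servo_tool([
  [[-0.012,0.003,0.01],[0,0,0.02]],
  [[-0.022,0.005,0.03],[0,0,0.034]],
  [[-0.024,0.005,0.06],[0,0,0.034]],
  [[-0.024,0.005,0.09],[0,0,0.034]],
  [[-0.024,0.005,0.115],[0,0,0.034]],
  [[-0.024,0.005,0.13],[0,0,0.034]],
  [[-0.024,0.005,0.13],[0,0,0.034]],
  [[-0.024,0.005,0.13],[0,0,0.034]],
])

```text
time_s: 2.7
position: [0.5258, 0.0164, 0.0932]
tcp_rot: [[-0.31, 0.951, 0.001], [0.951, 0.31, -0.0], [-0.001, 0.001, -1.0]]
force: [-0.9, -0.4, -0.4]
opening: 0.461
```

Run:
```python
from h import *
s=telemetry.read_state(); print(s["position"],s["tcp_rot"],s["force"],s["opening"])
y=s["tcp_rot"][:,1]
t=eyes.capture("top")["pixels"][150:240,325:445]; d=eyes.capture("side")["pixels"][180:300,265:385]
cv2.imwrite("pics/near.png",np.hstack([cv2.resize(a,(400,int(a.shape[0]*400/a.shape[1])),interpolation=cv2.INTER_CUBIC)[:300] for a in(t,)]+[cv2.resize(d,(400,400),interpolation=cv2.INTER_CUBIC)[50:350]]))
```

```text
[0.52582685 0.01635889 0.09318865] [[-3.10119679e-01  9.50696739e-01  1.22261579e-03]
 [ 9.50697358e-01  3.10120132e-01 -1.95391371e-04]
 [-5.64915708e-04  1.10174289e-03 -9.99999234e-01]] [-0.93216728 -0.41770992 -0.35212784] 0.4613954085999784
```

View pics/near.png

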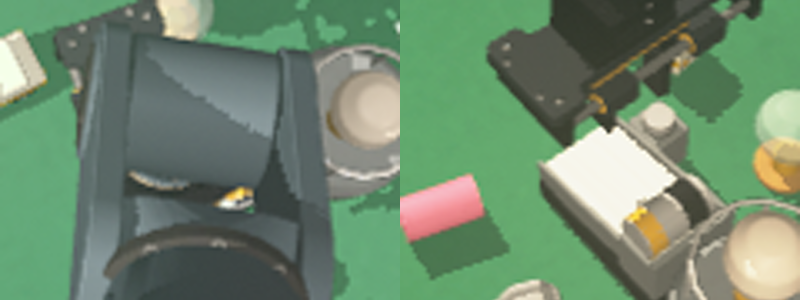

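The side view shows one fingertip near crop (567,148). The other is partly hidden near (613,120), and the button is at (660,118). I'll project the expected tips to check them.

Run:
```python
from h import *
s=telemetry.read_state(); R=s["tcp_rot"];p=s["position"]
c=eyes.capture("side");E=np.linalg.inv(c["extrinsics"])
im=cv2.resize(c["pixels"][180:300,265:385],(600,600),interpolation=cv2.INTER_CUBIC)
for off in(-35,-27.5,-20,20,27.5,35):
    for z in(0,):
        q=c["intrinsics"]@(E@[*(p+R[:,1]*off/1e3),1])[:3]; q=q[:2]/q[2]
        print(off,q); cv2.circle(im,tuple(int(v) for v in((q-[265,180])*5)),3,(0,0,255),-1)
cv2.imwrite("pics/near2.png",im)
```

```text
-35 [322.78676746 233.71490674]
-27.5 [325.20412695 232.04151671]
-20 [327.60732007 230.37793318]
20 [340.19015778 221.66760469]
27.5 [342.50645515 220.06417378]
35 [344.80946394 218.46994174]
```

View pics/near2.png

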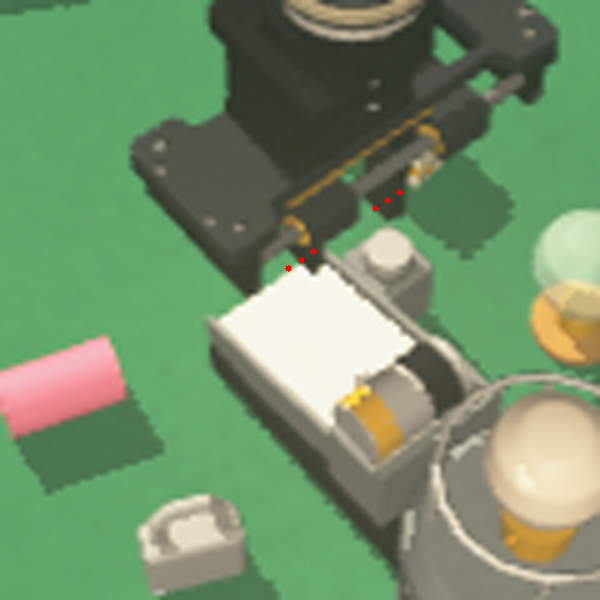

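The projected tips match the fingers; the visible near edges sit about 1–2 px below because of finger width. I shift 3 mm and descend to just above the button.

Emit:
servo_tool([
  [[-0.002,-0.001,0.005],[0,0,0]],
  [[-0.003,-0.001,0.015],[0,0,0]],
  [[-0.003,-0.001,0.025],[0,0,0]],
  [[-0.003,-0.001,0.032],[0,0,0]],
  [[-0.003,-0.001,0.034],[0,0,0]],
  [[-0.003,-0.001,0.034],[0,0,0]],
  [[-0.003,-0.001,0.034],[0,0,0]],
])

```text
time_s: 3.72
position: [0.5256, 0.0131, 0.0587]
tcp_rot: [[-0.31, 0.951, 0.001], [0.951, 0.31, -0.0], [-0.0, 0.0, -1.0]]
force: [-0.2, 0.2, -0.1]
opening: 0.456
```

Run:
```python
from h import *
s=telemetry.read_state(); print(s["position"],s["force"],s["opening"])
c=eyes.capture("side")
cv2.imwrite("pics/near3.png",cv2.resize(c["pixels"][200:280,295:395],(750,600),interpolation=cv2.INTER_CUBIC))
```

```text
[0.52560803 0.01305273 0.0587491 ] [-0.23821114  0.21048931 -0.13124052] 0.4562471773834909
```

View pics/near3.png

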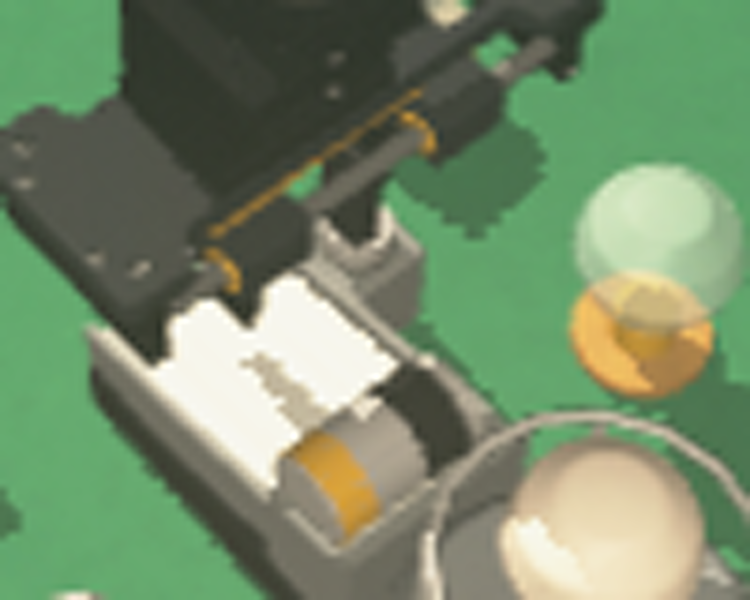

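The fingertip at (355,235) is centred over the button, and the other at (240,305) is over the ramp's centre line. Pressing now.

Emit:
servo_tool([
  [[0,0,0.004],[0,0,0]],
  [[0,0,0.008],[0,0,0]],
  [[0,0,0.011],[0,0,0]],
  [[0,0,0.013],[0,0,0]],
  [[0,0,0.013],[0,0,0]],
  [[0,0,0.013],[0,0,0]],
  [[0,0,0.013],[0,0,0]],
  [[0,0,0.013],[0,0,0]],
])

```text
time_s: 4.78
position: [0.5259, 0.013, 0.0471]
tcp_rot: [[-0.31, 0.951, 0.002], [0.951, 0.31, -0.0], [-0.001, 0.002, -1.0]]
force: [-1.9, 0.2, 14.9]
opening: 0.458
```

Run:
```python
from h import *
s=telemetry.read_state(); print(s["position"],s["force"],s["moment"],s["opening"])
c=eyes.capture("side")
cv2.imwrite("pics/near4.png",cv2.resize(c["pixels"][200:280,295:395],(750,600),interpolation=cv2.INTER_CUBIC))
```

```text
[0.52594369 0.01298851 0.04710659] [-1.85239305  0.2127931  14.91522352] [ 0.09949555  0.1577122  -0.00171159] 0.45779122330963834
```

View pics/near4.png

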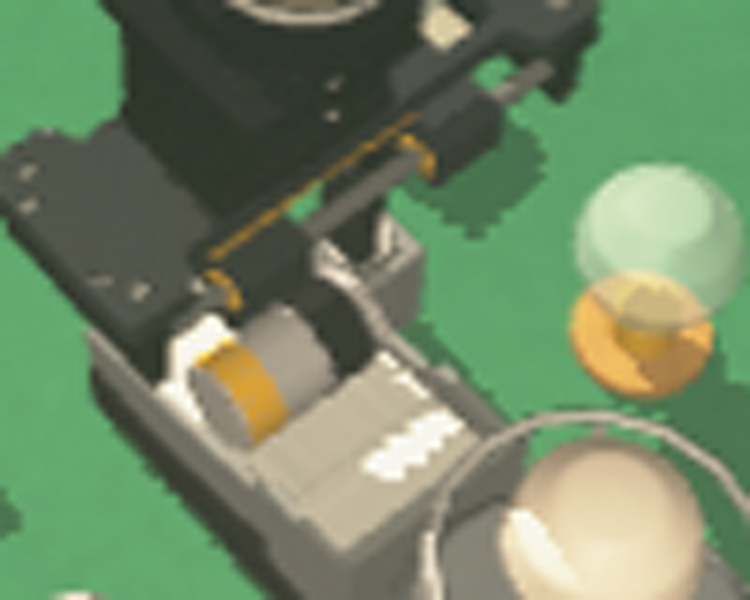

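The cell (about (265,370)) has rolled out and rests against the ramp finger. The button bottomed out at 47.1 mm under 15 N. I'll hold for a second and confirm that nothing moves.

Emit:
servo_tool([
  [[0,0,0],[0,0,0]],
  [[0,0,0],[0,0,0]],
  [[0,0,0],[0,0,0]],
  [[0,0,0],[0,0,0]],
  [[0,0,0],[0,0,0]],
  [[0,0,0],[0,0,0]],
  [[0,0,0],[0,0,0]],
  [[0,0,0],[0,0,0]],
])

```text
time_s: 5.82
position: [0.5259, 0.013, 0.0471]
tcp_rot: [[-0.31, 0.951, 0.002], [0.951, 0.31, -0.0], [-0.001, 0.002, -1.0]]
force: [-2.7, 0.6, 15.2]
opening: 0.459
```

Run:
```python
from h import *
s=telemetry.read_state(); print(s["time_s"],s["position"],s["force"],s["opening"])
a=cv2.resize(eyes.capture("side")["pixels"][200:280,295:395],(750,600),interpolation=cv2.INTER_CUBIC)
d=cv2.absdiff(a,cv2.imread("pics/near4.png")); print("changed px",(d.max(2)>25).sum(), d.max())
```

```text
5.825 [0.52592689 0.01297637 0.04709767] [-2.65274739  0.62532713 15.24470241] 0.45850695969621386
changed px 0 8
```

```bash
python3 -c "
from rig import order; print(order.hand_in())"
```

```text
the job is handed in; nothing more can be done
None
```

The job is done and handed in at about 5.8 s. One fingertip is holding the ejector button down, and the other has the popped-out cell trapped on the ramp. I set the jaws 55 mm apart, lined up across the ramp, and pressed straight down.

**Last checks:**
- **Button:** the TCP read z = 47.1 mm, which matches the fully-down height. It was pushing with a steady 15 N or so, well above the 3 N spring, so the button is on its stop.
- **Cell:** the side camera showed it out of the bay and resting against the ramp finger. A second picture, taken after 1 s of holding, showed no change.
- **Other goods:** the bulbs in the side-view crop looked untouched. I did not recheck the padlock, minibus, schoty or pink look-alikes after the press, but the arm's path stayed clear of them.

No check failed. The only disagreement was about 2 mm between the two cameras on the button's position, which is within their calibration.

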